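# Dry-fit the heels of two upturned shoes

### The job

Dry-fit the heels of the two upturned shoes. On the bare heel seat of the brown shoe stack the pale wooden block, then the dark wooden block, then the red rubber top piece; put the black rubber top piece on the ready-made heel of the black shoe. Set each one flat and centred on the heel, with its straight edge towards the toe and square to the shoe, and leave the hammer, the wax jar and the tack tin where they are.

Things in the scene. Friction and masses are not known exactly. Their poses are not given: they have to be found in the camera images.
- pale_block_center (a point): Pale tan wooden heel block, the largest, loose, lying flat; D-shaped like a shoe heel: 66 mm long along x, 62 mm wide along y, 16 mm thick. Straight edge at +x, rounded rear at -x (the sides are straight and parallel from 12 mm behind the centre to the straight edge). This point is its centre, half-way up (8 mm above its underside); z up. Goes first on the brown shoe.
- dark_block_center (a point): Dark brown wooden heel block, middle size, loose, lying flat; D-shaped like a shoe heel: 60 mm long along x, 56 mm wide along y, 16 mm thick. Straight edge at +x, rounded rear at -x (the sides are straight and parallel from 12 mm behind the centre to the straight edge). This point is its centre, half-way up (8 mm above its underside); z up. Goes second on the brown shoe.
- red_piece_center (a point): Red rubber top piece, loose, lying flat; D-shaped like a shoe heel: 54 mm long along x, 50 mm wide along y, 14 mm thick. Straight edge at +x, rounded rear at -x (the sides are straight and parallel from 12 mm behind the centre to the straight edge). This point is its centre, half-way up (7 mm above its underside); z up. Goes last on the brown shoe.
- black_piece_center (a point): Black rubber top piece, loose, lying flat; D-shaped like a shoe heel: 54 mm long along x, 50 mm wide along y, 14 mm thick. Straight edge at +x, rounded rear at -x (the sides are straight and parallel from 12 mm behind the centre to the straight edge). This point is its centre, half-way up (7 mm above its underside); z up. Goes on the black shoe's heel.
- brown_shoe: Brown shoe with brown sole, upside down in a fixed cradle, 281 mm long (x), 90 wide, toe at +x, z up. Origin on the bench under its middle. Level heel seat 94 mm up, x -140 to -58 mm, 74 wide, middle at x -100, y 0; from x -40 the sole rises to 139 mm. Its heel seat is bare.
- black_shoe: Black shoe with black sole, upside down in a fixed cradle, 281 mm long (x), 90 wide, toe at +x, z up. Origin on the bench under its middle. Level heel seat 94 mm up, x -140 to -58 mm, 74 wide, middle at x -100, y 0; from x -40 the sole rises to 139 mm. On the seat, centred, a fixed brown wooden D-shaped heel 32 mm high, 56 wide and 60 long at its level top, 126 mm above the origin.
- hammer: Hammer with wooden handle and steel head, about 260 mm long, lying on the bench between the robot and the shoes; not to be moved. Origin at its underside, x along its handle towards the head.
- wax_jar: Amber glass jar with brass lid, 68 mm across, 80 mm high, standing at the back right (-y); not to be moved. Origin at the centre of its underside.
- tack_tin: Low green open tin with brass tacks, 76 mm across, 35 mm high, standing at the back left (+y); not to be moved. Origin at the centre of its underside.
Not all that is in view belongs to the job. Of the things that look like the part that bears red_piece_center, the smaller one is meant. What is shaped like the part that bears dark_block_center but pink is not meant.

How it is judged:
By the outcome, as a careful person would: the job done as asked, in the order asked, and still so for the second after the job is handed in, with the robot touching nothing.
It also fails if it takes over 128 s, if anything falls off the work surface, if the arm or the gripper's body presses on something with over 40 N, if the wrist force passes 120 N, or if a joint passes its speed limit or range.

### The arm

A 6-joint arm with a two-finger parallel gripper is mounted at the origin on the work surface. World frame = base frame: x ahead of the robot, y to its left, z up, the work surface at z = 0. Lengths are in m, angles in rad, forces in N, time in s.
With the tool pointing down it reaches from about 0.3 to 0.875 m from the base axis. Payload 6.4 kg.
Tool frame: the origin (TCP) lies midway between the tips of the shut fingers; the grasp point (between the pads) lies 19 mm behind it (ctrl.pinch_z is the distance from the TCP to the grasp point, in m); z points along the fingers, y is the line along which they close (so a half turn about z gives the same grasp; the last joint's range is limited). The gripper opens to 85 mm and grips with 20 to 120 N. Pads are 22 mm wide; open, the fingers measure 114 mm over their backs; the gripper's body (76 mm by 85 mm) begins 54 mm behind the grasp point. The pads swing forward as they close: fully open they stand 13 mm farther back than shut.
Start: joints at [-1.381, 0.181, 1.607, -0, 1.354, -0.206], TCP at [0.222, -0.531, 0.231] pointing down, gripper open.
Joint ranges: [-2.99, 2.99], [-0.89, 2.07], [0.3, 2.58], [-1.14, 4.28], [0, 2.63], [-3.12, 3.12]. Speed limits (rad/s): [2.57, 2.57, 3.01, 3.14, 3.14, 3.14].

### API

Orientations are given as a unit quaternion [w, x, y, z].
In Python, from bench import ctrl gives the robot as it stands.
- The arm moves only by the tool apply_moves, never from a script. Its argument "moves" is a list of rows, each an object with "jaw": the opening, from 0 (shut) to 1 (fully open); "offset": the shift along the tool's x, y, z in mm, a list of three; "rot": the turn, a rotation vector about the tool's x, y, z in degrees, a list of three. In form: [{"jaw": jaw, "offset": [dx, dy, dz], "rot": [ax, ay, az]}, ...]. A call has exactly 5 rows; each row shifts and turns the commanded pose from where the row before left it, along the tool's axes as they then stand; what a row does not reach is not made up. A row lasts 1/8 s, in which the tool goes at most 62.5 mm and 10.7 degrees, less where a joint would pass 70% of its speed; a pose out of reach is approached as far as the arm can. A call is refused whole if a number of a shift passes 62.5 or a number of a turn 10.7, either way. A call with a gripper value outside its range is refused whole. The fingers move at their own pace and stop on an object; the grip force is fixed at half the most. Time passes only in rows, so rows that do not move let the fingers close, or fill a call up. It gives the time, the measured TCP pose, the force, the opening and the grip force at its end, in the units of the state.
- ctrl.get_obs(): the state, without advancing time (a new reading comes with each control period).
- ctrl.camera(name): name is "scene" or "top" or "wrist"; returns (picture, depth): 420x560x3 uint8, red, green, blue; 420x560 float32, m along the optical axis (not along the pixel's ray), 0 where there is no reading.
- ctrl.camera_params(name): a dict with "K" (3x3 intrinsics, pixels), "cam_to_world" (4x4, takes a point from camera to world coordinates); the wrist camera has in their place "mount" (4x4, takes a point from camera to tool coordinates, whose origin is the TCP and whose axes are the flange's). Camera axes: x right, y down, z forward; pixel columns grow to the right and rows downward; lengths in m; the calibration is good to about 2 mm. A picture is of the moment at which its call begins: read the wrist's pose just before it. camera_params takes no time and is no camera call.
- ctrl.hand_in(): hands the job in; it is judged then, once.
Trained networks look in the newest picture that a camera, given by its name, has taken for a name from the list of things; names that differ only in an ending like _2 or _b are one class to them, and where a whole thing is asked for, a point or a joint stands for the part that bears it (a point fixed in the world has none). Each returns a list of dicts, best first, with "score" (0 to 1); they miss things now and then, are a little off and sometimes report something else, mostly with a low value. They report only what shows in the picture. A call takes as long as a camera call. They do not tell look-alikes from the thing itself.
- ctrl.outline_of(camera, target): "region" (420x560 bool, what is visible of it) and "position" ([column, row] in pixels, amid what is visible of it).
The state is a dict: "time_s": time; "q": joint angles; "dq": joint speeds; "joint_efforts": joint torques, N m; "eef_pos": TCP position; "eef_rot": TCP orientation; "wrist_force": force on the tool from outside, world axes, zero at the start; "torque": the same for the moment, N m; "opening": opening from 0.0 (shut) to 1.0 (fully open); "grasp_force": force on a finger pad.
Only numpy, scipy, OpenCV 4.12 (cv2) and the standard library are available. Lean on these libraries where they do the work, as an engineer would, in place of code of your own. Each camera call takes 0.05 s, during which the arm holds its last target. There are 200 camera calls.

## Working session

There is one attempt and no reset: what is moved stays moved. The work goes in short steps, Python scripts to look and compute and a tool call to move; the robot and the scene stay as the last step left them, time stands still between calls to the robot, and variables do not carry over. Pictures are saved under pics/ and viewed, at most 14 in all, crops included, and the job is handed in when it is done.

Besides the shell and the picture viewer there is one more tool, called after "Call:" as name(argument=value, ...) on one line, values as JSON. apply_moves: Moves the arm, as the interface text tells. Its arguments: {"type":"object","properties":{"moves":{"type":"array"}},"required":["moves"]}

```bash
ls; mkdir -p pics
python3 - <<'E'
from bench import ctrl
import cv2,numpy as np
for n in ["scene","top"]:
    p,d=ctrl.camera(n); cv2.imwrite(f"pics/{n}0.png",p[:,:,::-1])
    c=ctrl.camera_params(n); print(n,np.round(c["K"],1).tolist(),np.round(c["cam_to_world"],3).tolist())
print(ctrl.camera_params("wrist")); print(ctrl.get_obs())
E
```

```text
pics
scene [[437.7, 0.0, 284.5], [0.0, 437.7, 209.8], [0.0, 0.0, 1.0]] [[0.739, 0.529, -0.418, 1.135], [0.674, -0.597, 0.436, -0.621], [-0.019, -0.604, -0.797, 1.179], [0.0, 0.0, 0.0, 1.0]]
top [[447.8, 0.0, 281.3], [0.0, 447.8, 210.1], [0.0, 0.0, 1.0]] [[-0.016, -0.998, 0.061, 0.491], [-1.0, 0.016, 0.003, -0.007], [-0.004, -0.061, -0.998, 1.136], [0.0, 0.0, 0.0, 1.0]]
{'K': array([[321.50436318,   0.        , 280.56984607],
       [  0.        , 321.50436318, 204.66380116],
       [  0.        ,   0.        ,   1.        ]]), 'mount': array([[ 3.88996434e-04, -9.49293895e-01, -3.14389805e-01,
         8.03199668e-02],
       [ 9.99999917e-01,  4.06433565e-04,  1.00877941e-05,
        -1.00047118e-03],
       [ 1.18202288e-04, -3.14389783e-01,  9.49293975e-01,
        -1.41576271e-01],
       [ 0.00000000e+00,  0.00000000e+00,  0.00000000e+00,
         1.00000000e+00]])}
{'time_s': 0.1, 'q': array([-1.38135269e+00,  1.81445137e-01,  1.60794163e+00,  1.15465897e-05,
        1.35382473e+00, -2.06297645e-01]), 'dq': array([ 0.00153467, -0.00233273, -0.00302208, -0.00102787, -0.00032604,
       -0.00016915]), 'joint_efforts': array([-1.70006920e-04, -4.45877910e+01, -3.52238238e+01, -5.49476918e-04,
        4.04283681e-03,  2.20139810e-06]), 'eef_pos': array([ 0.22157912, -0.53003002,  0.23047016]), 'eef_rot': array([-8.09345169e-04,  9.80487318e-01,  1.96580681e-01,  1.24576423e-05]), 'wrist_force': array([-0.24582607,  0.22467705, -0.49840823]), 'torque': array([-0.00570849, -0.04637909,  0.01222463]), 'grasp_force': 0.0, 'opening': 0.9980655044223065}
```

View pics/top0.png

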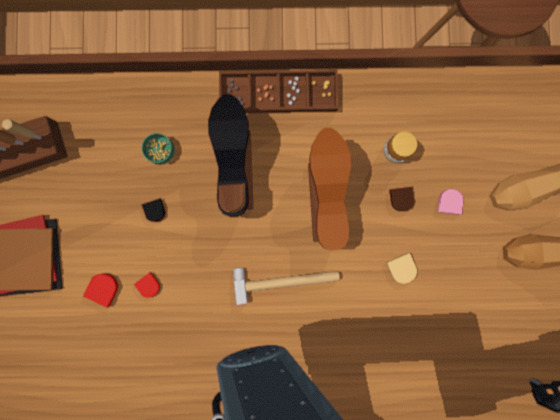

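View pics/scene0.png

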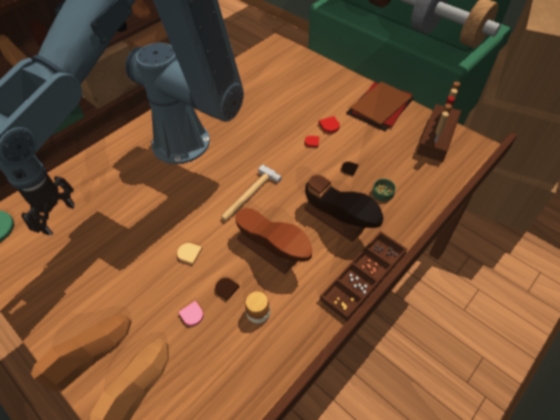

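Top view: pale block (403,269), dark block (402,198), pink look-alike (452,202), small red piece (148,286), large red look-alike (101,290), black piece (154,211), brown shoe (330,190) and black shoe (230,155). Both shoes have the toe up in the image. The hammer is at (285,285), the tin at (158,149) and the jar at (401,147).

```bash
cat > h.py <<'E'
from bench import ctrl
import numpy as np, cv2
from scipy.optimize import minimize
from scipy.spatial.transform import Rotation as Ro
DIM=dict(pale=(.066,.062,.016),dark=(.060,.056,.016),red=(.054,.050,.014),black=(.054,.050,.014),heel=(.060,.056,.032))
def pose():
    o=ctrl.get_obs(); q=o["eef_rot"]; T=np.eye(4)
    T[:3,:3]=Ro.from_quat([q[1],q[2],q[3],q[0]]).as_matrix(); T[:3,3]=o["eef_pos"]; return T
def cam(n):
    T=pose(); p,d=ctrl.camera(n); c=ctrl.camera_params(n)
    M=T@c["mount"] if n=="wrist" else c["cam_to_world"]
    return p,d,c["K"],M
def cloud(d,K,M):
    v,u=np.mgrid[:d.shape[0],:d.shape[1]]
    P=np.stack([(u-K[0,2])/K[0,0]*d,(v-K[1,2])/K[1,1]*d,d],-1)
    W=P@M[:3,:3].T+M[:3,3]; W[d<=0]=np.nan; return W
def D(l,w):
    a=np.linspace(np.pi/2,3*np.pi/2,30)
    return np.vstack([[[l/2,-w/2],[l/2,w/2]],np.c_[-.012+(l/2-.012)*np.cos(a),w/2*np.sin(a)]])
def proj(P,K,M):
    c=(P-M[:3,3])@M[:3,:3]; return c[:,:2]/c[:,2:]*[K[0,0],K[1,1]]+[K[0,2],K[1,2]]
def fitD(mask,K,M,dim,zb,xy0,yaw0=None,full=True):
    """fit prism (full) or only its top face to mask; zb underside height. returns x,y,yaw,iou"""
    l,w,t=dim; S=4
    vs,us=np.nonzero(mask); a=max(us.min()-15,0);b=max(vs.min()-15,0)
    m=cv2.resize(mask[b:vs.max()+15,a:us.max()+15].astype(np.uint8),None,fx=S,fy=S,interpolation=cv2.INTER_NEAREST)
    def f(p):
        s,c=np.sin(p[2]),np.cos(p[2]); xy=D(l,w)@np.array([[c,s],[-s,c]])+p[:2]/1000
        Q=np.vstack([np.c_[xy,np.full(len(xy),z)] for z in ([zb,zb+t] if full else [zb+t])])
        h=cv2.convexHull(((proj(Q,K,M)-[a,b]+.5)*S*16).astype(np.int32))
        r=np.zeros_like(m); cv2.fillConvexPoly(r,h,1,shift=4)
        return -(r&m).sum()/max((r|m).sum(),1)
    best=None
    for y in (np.arange(8)*np.pi/4 if yaw0 is None else [yaw0]):
        r=minimize(f,[xy0[0]*1000,xy0[1]*1000,y],method="Nelder-Mead",options=dict(initial_simplex=np.array([[xy0[0]*1e3,xy0[1]*1e3,y]]*4)+np.array([[0,0,0],[6,0,0],[0,6,0],[0,0,.4]]),xatol=.05,fatol=1e-5))
        if best is None or r.fun<best.fun: best=r
    x,y,t=best.x; return x/1000,y/1000,(t+np.pi)%(2*np.pi)-np.pi,-best.fun
def go(x,y,z,xaxis_yaw):
    """moves in tool axes to TCP (x,y,z), tool x axis at world yaw (half turn allowed)"""
    T=pose(); cur=np.arctan2(T[1,0],T[0,0]); 
    for k in (0,np.pi):
        dy=(xaxis_yaw+k-cur+np.pi)%(2*np.pi)-np.pi
        Rn=Ro.from_euler("z",dy).as_matrix()@T[:3,:3]; dp=np.array([x,y,z])-T[:3,3]
        print("k%d turn tool z %.1f deg | shift before turn"%(k>0,-np.degrees(dy)),np.round(1000*T[:3,:3].T@dp,1),"| after turn",np.round(1000*Rn.T@dp,1))
    print("q6 %.2f"%ctrl.get_obs()["q"][5],"tilt",np.round(T[:3,2],4),"tcp",np.round(T[:3,3],4))
E
python3 - <<'E'
from h import *
p,d,K,M=cam("top"); W=cloud(d,K,M)
print("bench z",np.nanmedian(W[300:330,180:220,2]))
for n in ["pale","dark","red","black"]:
    t=n+("_block_center" if n in("pale","dark") else "_piece_center")
    for o in ctrl.outline_of("top",t)[:3]:
        r=o["region"]; X=W[r]; z=np.nanmedian(X[:,2]); c=np.nanmedian(X,0)
        f=fitD(r,K,M,DIM[n],0,c[:2])
        print(n,round(o["score"],2),np.round(o["position"]),r.sum(),"c",np.round(c,3),"fit",np.round(f,3))
for n in ["brown_shoe","black_shoe"]:
    for o in ctrl.outline_of("top",n)[:2]:
        X=W[o["region"]]; print(n,round(o["score"],2),np.round(o["position"]),np.nanmax(X[:,2]))
        X=X[X[:,2]>.05]; 
        pt=X[:,:2].astype(np.float32); (c,s,a)=cv2.minAreaRect(pt); print(np.round(c,4),np.round(s,4),a)
        e=np.cov(pt.T); w,v=np.linalg.eigh(e); print("axis",np.degrees(np.arctan2(v[1,1],v[0,1])))
E
```

```text
bench z -0.0010380446451072611
pale 0.88 [403. 268.] 652 c [ 0.409 -0.303  0.015] fit [ 0.463 -0.235 -0.561 -0.   ]
dark 0.92 [451. 204.] 548 c [ 0.571 -0.428  0.015] fit [ 0.595 -0.365  1.839 -0.   ]
dark 0.81 [400. 197.] 477 c [ 0.585 -0.307  0.015] fit [ 0.625 -0.253 -0.474 -0.   ]
red 0.61 [151. 286.] 417 c [0.376 0.332 0.013] fit [ 0.441  0.351 -2.696 -0.   ]
black 0.91 [156. 212.] 390 c [0.563 0.316 0.013] fit [ 0.609  0.269 -0.756 -0.   ]
brown_shoe 0.6 [330. 191.] 0.14327108105942366
[ 0.6002 -0.1142] [0.0902 0.2749] 89.40553283691406
axis -177.4102297950816
black_shoe 0.81 [232. 152.] 0.1438175540779042
[0.6826 0.1151] [0.088  0.2813] 88.51836395263672
axis -178.14903101533884h.py:32: RuntimeWarning: overflow encountered in scalar negative
  return -(r&m).sum()/max((r|m).sum(),1)
```

```bash
sed -i 's/-(r&m).sum()\/max((r|m).sum(),1)/-float((r\&m).sum())\/max(float((r|m).sum()),1.)/' h.py
python3 - <<'E'
from h import *
p,d,K,M=cam("top"); W=cloud(d,K,M)
for n in ["pale","dark","red","black"]:
    t=n+("_block_center" if n in("pale","dark") else "_piece_center")
    for o in ctrl.outline_of("top",t)[:2]:
        r=o["region"]; c=np.nanmedian(W[r],0)
        print(n,np.round(o["position"]),"fit",np.round(fitD(r,K,M,DIM[n],0,c[:2]),3))
E
```

```text
pale [402. 268.] fit [ 0.407 -0.304  0.395  0.933]
dark [453. 201.] fit [ 0.576 -0.43   2.981  0.948]
dark [328. 189.] fit [ 0.658 -0.145  2.957  0.126]
red [148. 285.] fit [0.374 0.333 0.622 0.924]
red [104. 287.] fit [ 0.368  0.452 -0.471  0.589]
black [155. 210.] fit [0.563 0.318 0.311 0.906]
```

Run:
```python
from h import *
go(.407,-.304,.14,.395)
```

```text
k0 turn tool z 0.0 deg | shift before turn [ 258.3 -137.6   91.3] | after turn [ 258.2 -137.8   91.3]
k1 turn tool z -180.0 deg | shift before turn [ 258.3 -137.6   91.3] | after turn [-258.2  137.8   91.3]
q6 -0.21 tilt [ 0.e+00 -1.e-04 -1.e+00] tcp [ 0.2217 -0.5306  0.2313]
```

Call:
apply_moves(moves=[{"jaw": 1,"offset": [50,-27,18],"rot": [0,0,0]},{"jaw": 1,"offset": [50,-27,18],"rot": [0,0,0]},{"jaw": 1,"offset": [50,-27,18],"rot": [0,0,0]},{"jaw": 1,"offset": [50,-27,18],"rot": [0,0,0]},{"jaw": 1,"offset": [50,-27,18],"rot": [0,0,0]}])

```text
time_s: 1.32
eef_pos: [0.4014, -0.3083, 0.1411]
eef_rot: [0.0, 0.981, 0.196, 0.0]
wrist_force: [0.6, -1.0, 0.3]
opening: 1.002
grasp_force: 0.0
```

```bash
cat >> h.py <<'E'
def look(n,pic,yaw0=None,zb=0.,target=None):
    """wrist look at part n lying at underside zb: fits by outline and by depth top face"""
    p,d,K,M=cam("wrist"); W=cloud(d,K,M); cv2.imwrite(f"pics/{pic}.png",p[:,:,::-1])
    t=target or n+("_block_center" if n in("pale","dark") else "_piece_center")
    for o in ctrl.outline_of("wrist",t)[:2]:
        r=o["region"]; X=W[r]; c=np.nanmedian(X,0)
        print(n,round(o["score"],2),np.round(o["position"]),"c",np.round(c,4),"fit",np.round(fitD(r,K,M,DIM[n],zb,c[:2],yaw0),4))
        big=cv2.dilate(r.astype(np.uint8),np.ones((15,15)))>0
        top=big&(np.abs(W[:,:,2]-c[2])<.004)
        print("   topface z",np.round(c[2],4),"fit",np.round(fitD(top,K,M,DIM[n],c[2]-DIM[n][2],c[:2],yaw0,False),4))
    return p,W,K,M
E
python3 - <<'E'
from h import *
look("pale","w_pale"); go(.407,-.304,.14,.395)
E
```

```text
pale 0.75 [281. 180.] c [ 0.4128 -0.303   0.0149] fit [ 0.4079 -0.3036  0.3956  0.9545]
   topface z 0.0149 fit [ 0.4083 -0.3036  0.3801  0.962 ]
k0 turn tool z 0.4 deg | shift before turn [ 4.9  1.9 -0.8] | after turn [ 4.9  1.9 -0.8]
k1 turn tool z -179.6 deg | shift before turn [ 4.9  1.9 -0.8] | after turn [-4.9 -1.9 -0.8]
q6 0.28 tilt [-0.0018  0.0046 -1.    ] tcp [ 0.4017 -0.3041  0.1392]
```

View pics/w_pale.png

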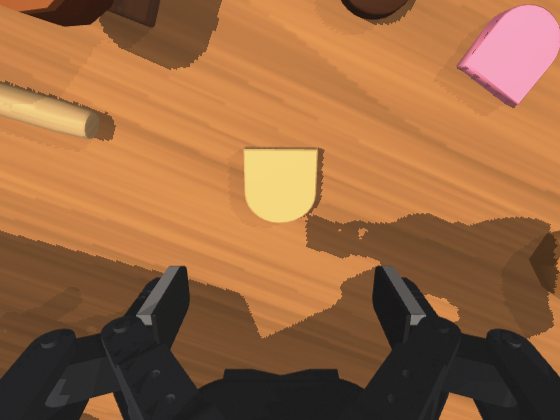

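The straight edge of the pale block is at the top of the picture (y≈149, x 245–318), which is tool +x. The pink look-alike is at (510,60) and the hammer handle's end at (90,125). The fit puts the block at (0.408, −0.3036), yaw 0.39, with the tool already aligned.

Call:
apply_moves(moves=[{"jaw": 1,"offset": [6,2,30],"rot": [0,0,0]},{"jaw": 1,"offset": [0,0,35],"rot": [0,0,0]},{"jaw": 1,"offset": [0,0,35],"rot": [0,0,0]},{"jaw": 1,"offset": [0,0,28],"rot": [0,0,0]},{"jaw": 1,"offset": [0,0,0],"rot": [0,0,0]}])

```text
time_s: 2.05
eef_pos: [0.4051, -0.3083, 0.0116]
eef_rot: [-0.002, 0.981, 0.196, -0.001]
wrist_force: [0.6, 0.7, 0.8]
opening: 1.0
grasp_force: 0.0
```

Run:
```python
from h import *
go(.408,-.3036,-.003,.39)
```

```text
k0 turn tool z 0.3 deg | shift before turn [ 4.5 -3.2 14.6] | after turn [ 4.5 -3.2 14.6]
k1 turn tool z -179.7 deg | shift before turn [ 4.5 -3.2 14.6] | after turn [-4.4  3.3 14.6]
q6 0.29 tilt [-0.0029  0.0034 -1.    ] tcp [ 0.4051 -0.3083  0.0116]
```

Call:
apply_moves(moves=[{"jaw": 1,"offset": [4.5,-3,8],"rot": [0,0,0]},{"jaw": 1,"offset": [0,0,6.5],"rot": [0,0,0]},{"jaw": 1,"offset": [0,0,0],"rot": [0,0,0]},{"jaw": 0.4,"offset": [0,0,0],"rot": [0,0,0]},{"jaw": 0.4,"offset": [0,0,0],"rot": [0,0,0]}])

```text
time_s: 2.68
eef_pos: [0.4101, -0.3053, -0.0002]
eef_rot: [0.001, 0.98, 0.197, 0.0]
wrist_force: [0.4, -0.2, 4.5]
opening: 0.706
grasp_force: 65.2
```

Call:
apply_moves(moves=[{"jaw": 0.4,"offset": [0,0,0],"rot": [0,0,0]},{"jaw": 0.4,"offset": [0,0,0],"rot": [0,0,0]},{"jaw": 0.4,"offset": [0,0,0],"rot": [0,0,0]},{"jaw": 0.4,"offset": [0,0,0],"rot": [0,0,0]},{"jaw": 0.4,"offset": [0,0,-10],"rot": [0,0,0]}])

```text
time_s: 3.3
eef_pos: [0.4093, -0.3043, 0.0088]
eef_rot: [-0.001, 0.98, 0.197, -0.0]
wrist_force: [0.4, -0.2, -0.0]
opening: 0.708
grasp_force: 64.8
```

Run:
```python
from h import *
o=ctrl.get_obs(); print(o["opening"],o["grasp_force"],o["wrist_force"])
p,d,K,M=cam("wrist"); cv2.imwrite("pics/g1.png",p[:,:,::-1]); T=pose(); print(np.round(T,4))
```

```text
0.7077819505555426 64.84213471412659 [ 0.36306517 -0.24554337 -0.01296488]
[[ 9.227e-01  3.856e-01  8.000e-04  4.101e-01]
 [ 3.856e-01 -9.227e-01 -1.000e-03 -3.051e-01]
 [ 4.000e-04  1.200e-03 -1.000e+00  1.030e-02]
 [ 0.000e+00  0.000e+00  0.000e+00  1.000e+00]]
```

View pics/g1.png

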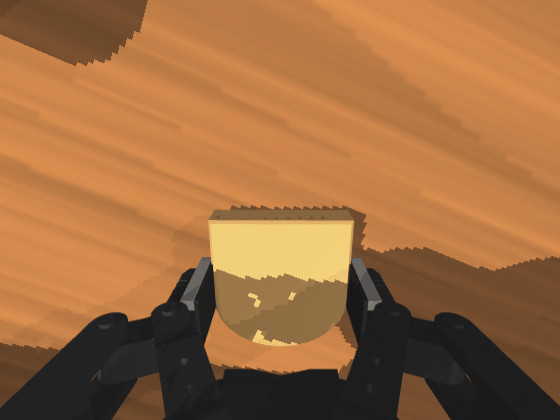

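The pale block is held between the pads with its straight edge forward, spanning columns 210–353 in the picture. The pose readings look noisy, so from here I'll work in the tool frame.

Call:
apply_moves(moves=[{"jaw": 0.4,"offset": [0,0,-60],"rot": [0,0,0]},{"jaw": 0.4,"offset": [0,0,-60],"rot": [0,0,0]},{"jaw": 0.4,"offset": [0,0,-60],"rot": [0,0,10]},{"jaw": 0.4,"offset": [0,0,-60],"rot": [0,0,10]},{"jaw": 0.4,"offset": [0,-50,0],"rot": [0,0,0]}])

```text
time_s: 3.98
eef_pos: [0.4097, -0.2585, 0.2553]
eef_rot: [0.005, 1.0, 0.021, 0.004]
wrist_force: [0.3, -0.6, -1.5]
opening: 0.708
grasp_force: 65.3
```

Call:
apply_moves(moves=[{"jaw": 0.4,"offset": [10,-50,0],"rot": [0,0,0]},{"jaw": 0.4,"offset": [10,-50,0],"rot": [0,0,0]},{"jaw": 0.4,"offset": [10,-33,0],"rot": [0,0,0]},{"jaw": 0.4,"offset": [8,0,0],"rot": [0,0,0]},{"jaw": 0.4,"offset": [0,0,0],"rot": [0,0,0]}])

```text
time_s: 4.6
eef_pos: [0.4394, -0.1204, 0.2491]
eef_rot: [0.0, 1.0, 0.024, 0.0]
wrist_force: [-0.8, -0.5, -0.7]
opening: 0.71
grasp_force: 65.3
```

```bash
cat >> h.py <<'E'
F=np.diag([1.,-1,-1,1])
def camF():
    """wrist picture; cloud in levelled tool frame F: x tool x, y = -tool y, z up, origin TCP"""
    p,d=ctrl.camera("wrist"); c=ctrl.camera_params("wrist"); M=F@c["mount"]; return p,cloud(d,c["K"],M),c["K"],M
E
python3 - <<'E'
from h import *
p,W,K,M=camF(); cv2.imwrite("pics/b1.png",p[:,:,::-1]); np.savez("b1.npz",p=p,W=W,K=K,M=M)
for i in range(4):
    ctrl.camera("wrist"); o=ctrl.get_obs(); print(np.round(o["eef_pos"],4),np.round(o["q"],4)[[0,1,5]],o["eef_rot"][[1,2]])
E
```

```text
[ 0.4389 -0.1209  0.2488] [-0.5303 -0.1126  0.9947] [0.99973703 0.02293086]
[ 0.4388 -0.1209  0.2487] [-0.5305 -0.1126  0.9949] [0.99974201 0.02271261]
[ 0.4388 -0.1209  0.2487] [-0.5306 -0.1127  0.995 ] [0.99974446 0.02260457]
[ 0.4388 -0.1209  0.2487] [-0.5305 -0.1128  0.9951] [0.99974421 0.02261578]
```

View pics/b1.png

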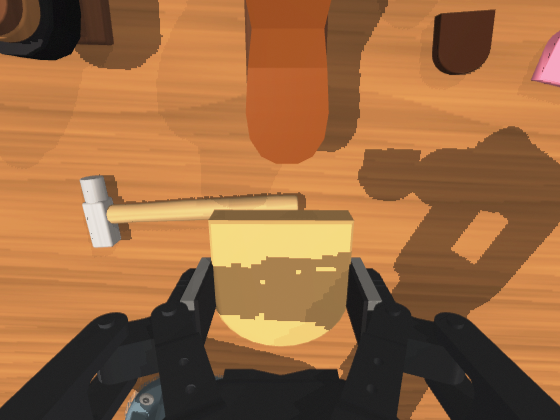

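The brown heel seat spans columns 246–328 and rows 70–163. The held pale block's straight edge is at row 220. The hammer is at (200,210), well below.

```bash
cat >> h.py <<'E'
def seat(W,z,tol=.006):
    """level heel seat about height z in frame F -> middle (x,y), yaw from its two long sides and rear end"""
    m=(np.abs(W[:,:,2]-z)<tol).astype(np.uint8)
    n,l,s,c=cv2.connectedComponentsWithStats(cv2.morphologyEx(m,cv2.MORPH_OPEN,np.ones((5,5))))
    k=1+np.argmax(s[1:,4]); P=W[l==k]; z=np.median(P[:,2]); P=P[:,:2]
    yaw=0.
    for _ in range(4):
        c,s_=np.cos(yaw),np.sin(yaw); Q=P@np.array([[c,-s_],[s_,c]])
        x0,x1=Q[:,0].min(),Q[:,0].max(); L=[]
        for a in np.arange(x0+.035,x1-.006,.003):
            y=Q[np.abs(Q[:,0]-a)<.002,1]; L.append((a,y.min(),y.max()))
        L=np.array(L); mid=np.polyfit(L[:,0],(L[:,1]+L[:,2])/2,1); yaw+=np.arctan(mid[0])
    print("seat z %.4f x %.4f..%.4f len %.4f"%(z,x0,x1,x1-x0),"widths mm",np.round(1e3*(L[:,2]-L[:,1])).astype(int),"sideslopes deg",np.round(np.degrees([np.polyfit(L[:,0],L[:,i],1)[0] for i in (1,2)]),1))
    q=np.array([x0+.040,np.polyval(mid,x0+.040)]); R=np.array([[c,-s_],[s_,c]])
    r=R@q; print("seat mid F",np.round(r,4),"yaw deg",round(np.degrees(yaw),2)); return r,yaw,z
def held(W,K,M,dim,z=None):
    """part held: top-face fit in F"""
    t=(np.abs(W[:,:,0])<.05)&(np.abs(W[:,:,1])<.029)&(W[:,:,2]<.06)&(W[:,:,2]>-.02)
    z=np.median(W[:,:,2][t]); T=t&(np.abs(W[:,:,2]-z)<.004)
    T=(np.abs(W[:,:,0])<.05)&(np.abs(W[:,:,1])<dim[1]/2+.002)&(np.abs(W[:,:,2]-z)<.004)
    f=fitD(T,K,M,dim,z-dim[2],(0,0),0.,False); print("held top z %.4f"%z,"fit",np.round(f,4)); return f
E
python3 - <<'E'
from h import *
a=np.load("b1.npz"); W,K,M=a["W"],a["K"],a["M"]
seat(W,.094-.2487); held(W,K,M,DIM["pale"])
p,d,K,M=cam("top"); seat(np.where((np.abs(cloud(d,K,M)[:,:,1:2]+.11)<.07),cloud(d,K,M),np.nan),.094)
E
```

```text
seat z -0.1559 x 0.0220..0.1252 len 0.1032 widths mm [71 71 72 73 73 73 73 72 71 71 70 70 69 69 69 68 67 67 66 65 64] sideslopes deg [ 4. -4.]
seat mid F [ 0.062  -0.0046] yaw deg -0.01
held top z 0.0151 fit [-5.00e-04  8.00e-04  6.00e-04  9.66e-01]
seat z 0.0932 x 0.4741..0.5768 len 0.1027 widths mm [52 51 53 56 59 61 64 66 70 73 72 71 71 71 69 64 57 50 45 46 42] sideslopes deg [-1.6 -7. ]
seat mid F [ 0.505 -0.111] yaw deg -22.81
```

Call:
apply_moves(moves=[{"jaw": 0.4,"offset": [31.5,2.5,0],"rot": [0,0,0]},{"jaw": 0.4,"offset": [31,3,30],"rot": [0,0,0]},{"jaw": 0.4,"offset": [0,0,45],"rot": [0,0,0]},{"jaw": 0.4,"offset": [0,0,40],"rot": [0,0,0]},{"jaw": 0.4,"offset": [0,0,20],"rot": [0,0,0]}])

```text
time_s: 5.52
eef_pos: [0.5001, -0.1224, 0.1111]
eef_rot: [-0.001, 1.0, 0.023, -0.002]
wrist_force: [0.6, -0.4, -0.2]
opening: 0.707
grasp_force: 65.3
```

Call:
apply_moves(moves=[{"jaw": 0.4,"offset": [0,0,8],"rot": [0,0,0]},{"jaw": 0.4,"offset": [0,0,6],"rot": [0,0,0]},{"jaw": 0.4,"offset": [0,0,4],"rot": [0,0,0]},{"jaw": 0.4,"offset": [0,0,0],"rot": [0,0,0]},{"jaw": 0.4,"offset": [0,0,0],"rot": [0,0,0]}])

```text
time_s: 6.15
eef_pos: [0.5021, -0.1228, 0.0964]
eef_rot: [0.0, 1.0, 0.023, 0.0]
wrist_force: [0.3, -0.0, 0.2]
opening: 0.705
grasp_force: 65.3
```

Run:
```python
from h import *
p,W,K,M=camF(); cv2.imwrite("pics/b2.png",p[:,:,::-1]); go(.5013,-.1235,.09,.045); print(ctrl.get_obs()["wrist_force"])
```

```text
k0 turn tool z 0.1 deg | shift before turn [-0.8  0.7  6.3] | after turn [-0.8  0.7  6.3]
k1 turn tool z -179.9 deg | shift before turn [-0.8  0.7  6.3] | after turn [ 0.8 -0.7  6.3]
q6 1.05 tilt [ 9.e-04 -5.e-04 -1.e+00] tcp [ 0.5021 -0.1228  0.0963]
[-0.66560334  0.26273605 -1.12794477]
```

View pics/b2.png

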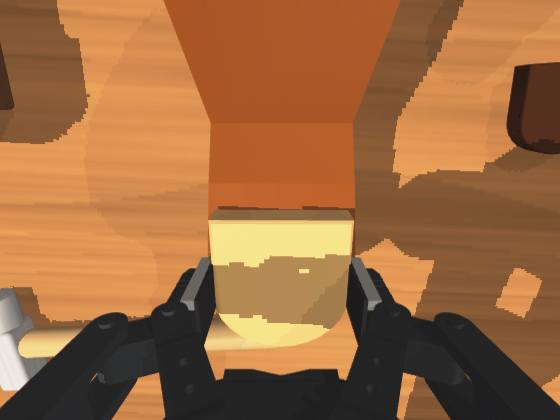

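Over the seat the block is centred between the shoe's sides (columns 210 and 353) and square to it, with about 2 mm still to go down.

Call:
apply_moves(moves=[{"jaw": 0.4,"offset": [0,0,1.2],"rot": [0,0,0]},{"jaw": 0.4,"offset": [0,0,0.6],"rot": [0,0,0]},{"jaw": 0.4,"offset": [0,0,0],"rot": [0,0,0]},{"jaw": 0.4,"offset": [0,0,0],"rot": [0,0,0]},{"jaw": 0.8,"offset": [0,0,0],"rot": [0,0,0]}])

```text
time_s: 6.82
eef_pos: [0.5018, -0.1227, 0.0941]
eef_rot: [0.0, 1.0, 0.023, 0.0]
wrist_force: [0.2, -0.7, -0.4]
opening: 0.801
grasp_force: 0.0
```

Call:
apply_moves(moves=[{"jaw": 1,"offset": [0,0,0],"rot": [0,0,0]},{"jaw": 1,"offset": [0,0,0],"rot": [0,0,0]},{"jaw": 1,"offset": [0,0,-30],"rot": [0,0,0]},{"jaw": 1,"offset": [0,0,-50],"rot": [0,0,0]},{"jaw": 1,"offset": [-30,0,-50],"rot": [0,0,0]}])

```text
time_s: 7.45
eef_pos: [0.4723, -0.1242, 0.2255]
eef_rot: [0.0, 1.0, 0.024, 0.0]
wrist_force: [-0.2, -0.9, 0.7]
opening: 1.0
grasp_force: 0.0
```

Call:
apply_moves(moves=[{"jaw": 1,"offset": [0,0,0],"rot": [0,0,0]},{"jaw": 1,"offset": [0,0,0],"rot": [0,0,0]},{"jaw": 1,"offset": [0,0,0],"rot": [0,0,0]},{"jaw": 1,"offset": [0,0,0],"rot": [0,0,0]},{"jaw": 1,"offset": [0,0,0],"rot": [0,0,0]}])

```text
time_s: 8.07
eef_pos: [0.4716, -0.1238, 0.2231]
eef_rot: [-0.0, 1.0, 0.023, -0.001]
wrist_force: [0.6, -0.4, 0.3]
opening: 0.997
grasp_force: 0.0
```

```bash
cat >> h.py <<'E'
def topfit(W,K,M,dim,z,xy,yaw=0.,rad=.05,tol=.004):
    """fit D top face at height z near xy in F"""
    T=(np.hypot(W[:,:,0]-xy[0],W[:,:,1]-xy[1])<rad)&(np.abs(W[:,:,2]-z)<tol)
    z=np.median(W[:,:,2][T]); T&=np.abs(W[:,:,2]-z)<.004
    f=fitD(T,K,M,dim,z-dim[2],xy,yaw,False); print("topfit z %.4f"%z,"xy,yaw,iou",np.round(f,4)); return f
E
python3 - <<'E'
from h import *
p,W,K,M=camF(); cv2.imwrite("pics/b3.png",p[:,:,::-1]); T=pose(); go(.585,-.307,.2,.045)
topfit(W,K,M,DIM["pale"],.11-T[2,3],(.03,0))
seat(W,.094-T[2,3]); print(T[:3,3])
E
```

```text
k0 turn tool z 0.1 deg | shift before turn [104.7 188.2  23.1] | after turn [105.  188.   23.1]
k1 turn tool z -179.9 deg | shift before turn [104.7 188.2  23.1] | after turn [-105.  -188.    23.6]
q6 1.02 tilt [-1.1e-03  6.0e-04 -1.0e+00] tcp [ 0.4717 -0.1239  0.2234]
topfit z -0.1142 xy,yaw,iou [ 2.850e-02  5.000e-04 -4.500e-03  9.593e-01]Traceback (most recent call last):
  File "<stdin>", line 4, in <module>
  File "h.py", line 72, in seat
    L=np.array(L); mid=np.polyfit(L[:,0],(L[:,1]+L[:,2])/2,1); yaw+=np.arctan(mid[0])
                                  ~^^^^^
IndexError: too many indices for array: array is 1-dimensional, but 2 were indexed
```

View pics/b3.png

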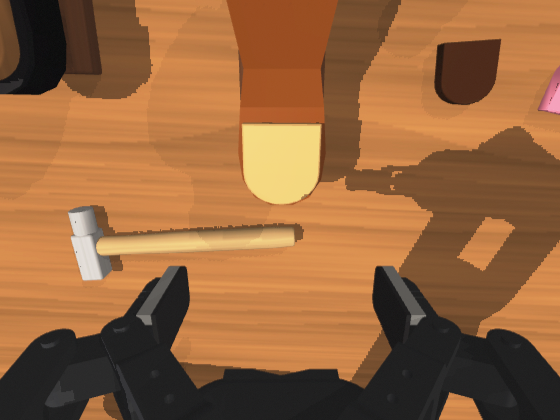

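Run:
```python
from h import *
a=np.load("b1.npz"); W=a["W"]; 
for r in range(30,172,4): print(r,np.round(1000*W[r,287]).astype(int).tolist(),end="; ")
print()
p,W,K,M=camF()
for r in range(30,215,6): print(r,np.round(1000*W[r,282]).astype(int).tolist(),end="; ")
```

```text
30 [132, -4, -148]; 34 [129, -4, -148]; 38 [126, -4, -148]; 42 [124, -4, -150]; 46 [121, -4, -150]; 50 [118, -5, -152]; 54 [115, -5, -154]; 58 [112, -5, -153]; 62 [109, -5, -154]; 66 [106, -5, -155]; 70 [103, -5, -156]; 74 [100, -5, -156]; 78 [97, -5, -157]; 82 [93, -5, -155]; 86 [90, -5, -156]; 90 [87, -5, -156]; 94 [83, -5, -156]; 98 [80, -5, -157]; 102 [77, -5, -156]; 106 [73, -5, -156]; 110 [70, -5, -156]; 114 [67, -5, -157]; 118 [63, -5, -157]; 122 [60, -5, -156]; 126 [56, -5, -155]; 130 [53, -5, -157]; 134 [49, -5, -158]; 138 [45, -5, -157]; 142 [42, -5, -156]; 146 [38, -5, -156]; 150 [34, -5, -157]; 154 [31, -5, -155]; 158 [27, -5, -156]; 162 [23, -5, -156]; 166 [0, -7, -251]; 170 [-4, -7, -249]; 
30 [124, 0, -106]; 36 [121, 0, -106]; 42 [118, 0, -109]; 48 [114, 0, -112]; 54 [111, 0, -116]; 60 [107, 0, -118]; 66 [103, 0, -119]; 72 [99, 0, -121]; 78 [95, 0, -123]; 84 [90, 0, -124]; 90 [86, 0, -126]; 96 [82, 0, -128]; 102 [77, 0, -130]; 108 [72, 0, -130]; 114 [68, 0, -131]; 120 [63, 0, -132]; 126 [60, 0, -114]; 132 [55, 0, -115]; 138 [51, 0, -113]; 144 [46, 0, -116]; 150 [41, 0, -114]; 156 [36, 0, -115]; 162 [31, 0, -114]; 168 [26, 0, -114]; 174 [22, 0, -113]; 180 [17, 0, -114]; 186 [11, 0, -115]; 192 [6, 0, -114]; 198 [1, 0, -115]; 204 [-5, 0, -115]; 210 [-48, -1, -224];
```

The pale block is flat on the seat at (243–321, 124–204), level and square to the shoe. The dark block is at (467,70), next to the pink look-alike at the right edge (550,90). I'll move above the dark one.

Call:
apply_moves(moves=[{"jaw": 1,"offset": [10,45,0],"rot": [0,0,0]},{"jaw": 1,"offset": [25,48,20],"rot": [0,0,0]},{"jaw": 1,"offset": [25,48,25],"rot": [0,0,0]},{"jaw": 1,"offset": [25,47,20],"rot": [0,0,0]},{"jaw": 1,"offset": [20,0,18],"rot": [0,0,0]}])

```text
time_s: 8.8
eef_pos: [0.5858, -0.3107, 0.1395]
eef_rot: [0.0, 1.0, 0.021, -0.0]
wrist_force: [-0.1, -0.6, -0.3]
opening: 0.996
grasp_force: 0.0
```

Call:
apply_moves(moves=[{"jaw": 1,"offset": [0,0,0],"rot": [0,0,0]},{"jaw": 1,"offset": [0,0,0],"rot": [0,0,0]},{"jaw": 1,"offset": [0,0,0],"rot": [0,0,0]},{"jaw": 1,"offset": [0,0,0],"rot": [0,0,0]},{"jaw": 1,"offset": [0,0,0],"rot": [0,0,0]}])

```text
time_s: 9.43
eef_pos: [0.5855, -0.3069, 0.1417]
eef_rot: [0.0, 1.0, 0.023, 0.0]
wrist_force: [0.2, -1.4, 0.1]
opening: 0.997
grasp_force: 0.0
```

Run:
```python
from h import *
p,W,K,M=camF(); cv2.imwrite("pics/d1.png",p[:,:,::-1]); T=pose()
for o in ctrl.outline_of("wrist","dark_block_center")[:2]:
    r=o["region"]; c=np.nanmedian(W[r],0); print(np.round(o["position"]),round(o["score"],2),np.median(p[r],0),np.round(c,3))
    topfit(W,K,M,DIM["dark"],c[2],c[:2])
print(T[:3,3])
```

```text
[417. 211.] 0.75 [210. 116. 133.] [-0.013 -0.119 -0.127]
topfit z -0.1270 xy,yaw,iou [-0.0154 -0.121  -0.2453  0.8707]
[280. 186.] 0.56 [93. 53. 33.] [ 0.004 -0.    -0.127]
topfit z -0.1269 xy,yaw,iou [-6.000e-04 -5.000e-04  6.500e-02  9.626e-01]
[ 0.58544377 -0.30690407  0.14153257]
```

View pics/d1.png

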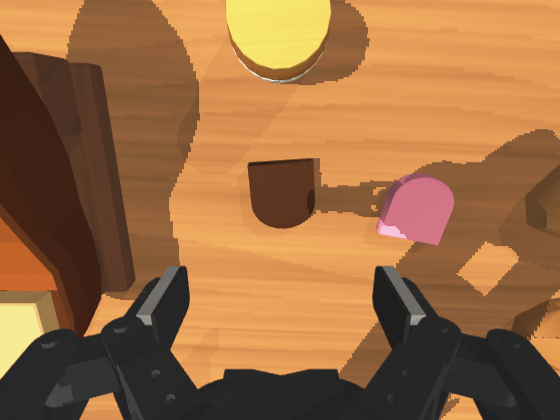

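The dark block is centred under the tool at (283,193), straight edge up and turned about 3.7°. The pink look-alike is at (417,211) and the jar at (278,40), both clear of the fingers.

Call:
apply_moves(moves=[{"jaw": 1,"offset": [-0.6,0.5,40],"rot": [0,0,-3.7]},{"jaw": 1,"offset": [0,0,50],"rot": [0,0,0]},{"jaw": 1,"offset": [0,0,35],"rot": [0,0,0]},{"jaw": 1,"offset": [0,0,16],"rot": [0,0,0]},{"jaw": 1,"offset": [0,0,0],"rot": [0,0,0]}])

```text
time_s: 10.15
eef_pos: [0.5844, -0.3071, -0.0008]
eef_rot: [-0.001, 0.998, 0.056, -0.001]
wrist_force: [-0.1, 0.3, 0.8]
opening: 1.002
grasp_force: 0.0
```

Call:
apply_moves(moves=[{"jaw": 1,"offset": [0,0,0],"rot": [0,0,0]},{"jaw": 1,"offset": [0,0,0],"rot": [0,0,0]},{"jaw": 0.4,"offset": [0,0,0],"rot": [0,0,0]},{"jaw": 0.4,"offset": [0,0,0],"rot": [0,0,0]},{"jaw": 0.4,"offset": [0,0,0],"rot": [0,0,0]}])

```text
time_s: 10.78
eef_pos: [0.5856, -0.308, 0.0011]
eef_rot: [0.001, 0.998, 0.056, 0.001]
wrist_force: [0.4, -0.5, 5.5]
opening: 0.64
grasp_force: 64.5
```

Call:
apply_moves(moves=[{"jaw": 0.4,"offset": [0,0,0],"rot": [0,0,0]},{"jaw": 0.4,"offset": [0,0,0],"rot": [0,0,0]},{"jaw": 0.4,"offset": [0,0,-30],"rot": [0,0,0]},{"jaw": 0.4,"offset": [0,0,-60],"rot": [0,0,0]},{"jaw": 0.4,"offset": [0,0,-60],"rot": [0,0,3.7]}])

```text
time_s: 11.4
eef_pos: [0.5842, -0.307, 0.1507]
eef_rot: [-0.001, 1.0, 0.023, -0.001]
wrist_force: [0.1, -0.9, -0.2]
opening: 0.639
grasp_force: 63.8
```

Run:
```python
from h import *
print(ctrl.get_obs()["opening"],ctrl.get_obs()["grasp_force"]); go(.455,-.121,.26,.042)
```

```text
0.6386124367546878 63.80900859832764
k0 turn tool z 0.2 deg | shift before turn [-120.8 -191.8 -108.9] | after turn [-121.4 -191.4 -108.9]
k1 turn tool z -179.8 deg | shift before turn [-120.8 -191.8 -108.9] | after turn [ 121.1  191.1 -109.7]
q6 0.86 tilt [-0.0015  0.0012 -1.    ] tcp [ 0.5842 -0.307   0.1507]
```

Call:
apply_moves(moves=[{"jaw": 0.4,"offset": [-20,0,-55],"rot": [0,0,0]},{"jaw": 0.4,"offset": [-20,-20,-54],"rot": [0,0,0]},{"jaw": 0.4,"offset": [-28,-50,0],"rot": [0,0,0]},{"jaw": 0.4,"offset": [-28,-50,0],"rot": [0,0,0]},{"jaw": 0.4,"offset": [-25,-50,0],"rot": [0,0,0]}])

```text
time_s: 12.02
eef_pos: [0.4547, -0.1418, 0.2588]
eef_rot: [-0.0, 1.0, 0.023, 0.0]
wrist_force: [0.4, 0.2, 0.5]
opening: 0.637
grasp_force: 63.9
```

Call:
apply_moves(moves=[{"jaw": 0.4,"offset": [0,-22,0],"rot": [0,0,0]},{"jaw": 0.4,"offset": [0,0,0],"rot": [0,0,0]},{"jaw": 0.4,"offset": [0,0,0],"rot": [0,0,0]},{"jaw": 0.4,"offset": [0,0,0],"rot": [0,0,0]},{"jaw": 0.4,"offset": [0,0,0],"rot": [0,0,0]}])

```text
time_s: 12.65
eef_pos: [0.4551, -0.122, 0.2587]
eef_rot: [-0.0, 1.0, 0.023, -0.0]
wrist_force: [-0.9, 0.1, 0.2]
opening: 0.632
grasp_force: 63.8
```

Run:
```python
from h import *
p,W,K,M=camF(); cv2.imwrite("pics/d2.png",p[:,:,::-1]); T=pose(); print(np.round(T[:3],4))
w=T[:2,:2]; d=np.array([.5002,-.1221])-T[:2,3]; x0=np.array([d@T[:2,0],-(d@T[:2,1])]); print("expect",x0)
f=topfit(W,K,M,DIM["pale"],.1092-T[2,3],x0,0.); h=held(W,K,M,DIM["dark"])
```

```text
[[ 9.990e-01  4.580e-02 -5.000e-04  4.551e-01]
 [ 4.580e-02 -9.990e-01  3.000e-04 -1.219e-01]
 [-5.000e-04 -3.000e-04 -1.000e+00  2.587e-01]]
expect [ 0.04509063 -0.00226661]
topfit z -0.1498 xy,yaw,iou [ 0.0451 -0.0017 -0.0162  0.9587]
held top z 0.0139 fit [ 5.000e-04  9.000e-04 -7.500e-03  9.629e-01]
```

Call:
apply_moves(moves=[{"jaw": 0.4,"offset": [45.5,2.6,20],"rot": [0,0,0]},{"jaw": 0.4,"offset": [0,0,45],"rot": [0,0,0]},{"jaw": 0.4,"offset": [0,0,45],"rot": [0,0,0]},{"jaw": 0.4,"offset": [0,0,22],"rot": [0,0,0]},{"jaw": 0.4,"offset": [0,0,9],"rot": [0,0,0]}])

```text
time_s: 13.32
eef_pos: [0.4997, -0.1216, 0.1163]
eef_rot: [-0.001, 1.0, 0.023, -0.001]
wrist_force: [-0.6, -0.1, -0.6]
opening: 0.64
grasp_force: 63.8
```

Call:
apply_moves(moves=[{"jaw": 0.4,"offset": [0,0,3],"rot": [0,0,0]},{"jaw": 0.4,"offset": [0,0,0],"rot": [0,0,0]},{"jaw": 0.4,"offset": [0,0,0],"rot": [0,0,0]},{"jaw": 0.4,"offset": [0,0,0],"rot": [0,0,0]},{"jaw": 0.4,"offset": [0,0,0],"rot": [0,0,0]}])

```text
time_s: 13.95
eef_pos: [0.5008, -0.1219, 0.1154]
eef_rot: [0.0, 1.0, 0.023, 0.0]
wrist_force: [-0.1, -0.5, -0.1]
opening: 0.635
grasp_force: 63.8
```

Run:
```python
from h import *
p,W,K,M=camF(); cv2.imwrite("pics/d3.png",p[:,:,::-1]); go(.5007,-.123,.111,.045); print(ctrl.get_obs()["wrist_force"])
```

```text
k0 turn tool z 0.1 deg | shift before turn [-0.1  1.2  4.2] | after turn [-0.1  1.2  4.2]
k1 turn tool z -179.9 deg | shift before turn [-0.1  1.2  4.2] | after turn [ 0.1 -1.2  4.2]
q6 1.05 tilt [ 4.e-04 -2.e-04 -1.e+00] tcp [ 0.5007 -0.1218  0.1152]
[-0.60921151 -0.72917358 -0.79987748]
```

View pics/d3.png

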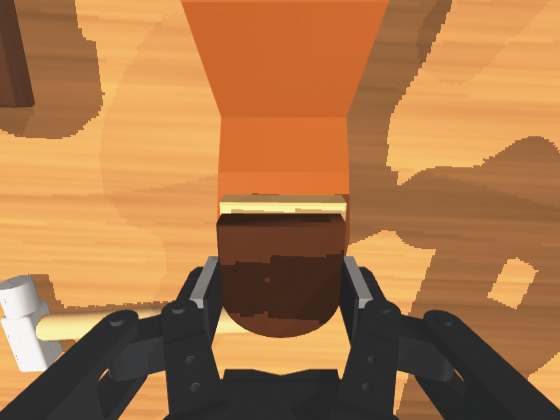

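The dark block is over the pale one, square and centred (edge columns 217–345 against 220–347). Lower and release.

Call:
apply_moves(moves=[{"jaw": 0.4,"offset": [0,0.5,2],"rot": [0,0,0]},{"jaw": 0.4,"offset": [0,0,1.5],"rot": [0,0,0]},{"jaw": 0.4,"offset": [0,0,0],"rot": [0,0,0]},{"jaw": 0.4,"offset": [0,0,0],"rot": [0,0,0]},{"jaw": 0.4,"offset": [0,0,0],"rot": [0,0,0]}])

```text
time_s: 14.62
eef_pos: [0.5006, -0.1223, 0.1115]
eef_rot: [-0.0, 1.0, 0.023, -0.0]
wrist_force: [0.5, -0.0, -0.2]
opening: 0.635
grasp_force: 63.8
```

Call:
apply_moves(moves=[{"jaw": 0.7,"offset": [0,0,0],"rot": [0,0,0]},{"jaw": 0.85,"offset": [0,0,0],"rot": [0,0,0]},{"jaw": 1,"offset": [0,0,0],"rot": [0,0,0]},{"jaw": 1,"offset": [0,0,0],"rot": [0,0,0]},{"jaw": 1,"offset": [0,0,-25],"rot": [0,0,0]}])

```text
time_s: 15.25
eef_pos: [0.4991, -0.1215, 0.1349]
eef_rot: [-0.001, 1.0, 0.023, -0.002]
wrist_force: [0.1, -0.4, 0.5]
opening: 0.998
grasp_force: 0.0
```

Call:
apply_moves(moves=[{"jaw": 1,"offset": [0,0,-45],"rot": [0,0,0]},{"jaw": 1,"offset": [-30,0,-45],"rot": [0,0,0]},{"jaw": 1,"offset": [0,0,0],"rot": [0,0,0]},{"jaw": 1,"offset": [0,0,0],"rot": [0,0,0]},{"jaw": 1,"offset": [0,0,0],"rot": [0,0,0]}])

```text
time_s: 15.88
eef_pos: [0.4702, -0.1233, 0.225]
eef_rot: [-0.001, 1.0, 0.023, -0.001]
wrist_force: [-0.1, -0.2, -0.4]
opening: 0.998
grasp_force: 0.0
```

Run:
```python
from h import *
p,W,K,M=camF(); cv2.imwrite("pics/d4.png",p[:,:,::-1]); T=pose(); print(np.round(T[:3,3],4))
f=topfit(W,K,M,DIM["dark"],.126-T[2,3],(.03,0)); print("world",T[:2,3]+f[0]*T[:2,0]-f[1]*T[:2,1])
go(.374,.333,.2,.622)
```

```text
[ 0.4702 -0.1233  0.225 ]
topfit z -0.1001 xy,yaw,iou [2.97e-02 4.00e-04 5.00e-04 9.60e-01]
world [ 0.49981133 -0.12155875]
k0 turn tool z -33.0 deg | shift before turn [ -74.7 -460.3   25.9] | after turn [ 187.7 -426.9   25.2]
k1 turn tool z 147.0 deg | shift before turn [ -74.7 -460.3   25.9] | after turn [-187.6  426.9   24.8]
q6 1.02 tilt [-0.0023  0.0013 -1.    ] tcp [ 0.4702 -0.1233  0.225 ]
```

Call:
apply_moves(moves=[{"jaw": 1,"offset": [-9,-57.5,0],"rot": [0,0,0]},{"jaw": 1,"offset": [-9,-57.5,0],"rot": [0,0,0]},{"jaw": 1,"offset": [-9,-57.5,0],"rot": [0,0,0]},{"jaw": 1,"offset": [-9,-57.5,0],"rot": [0,0,0]},{"jaw": 1,"offset": [-9,-57.5,0],"rot": [0,0,0]}])

```text
time_s: 16.55
eef_pos: [0.4114, 0.1632, 0.2257]
eef_rot: [0.0, 1.0, 0.023, -0.001]
wrist_force: [-0.3, -1.0, 0.0]
opening: 0.997
grasp_force: 0.0
```

Call:
apply_moves(moves=[{"jaw": 1,"offset": [-10,-57.5,0],"rot": [0,0,0]},{"jaw": 1,"offset": [-10,-57.5,0],"rot": [0,0,0]},{"jaw": 1,"offset": [-10,-57.5,0],"rot": [0,0,0]},{"jaw": 1,"offset": [0,0,21],"rot": [0,0,-10]},{"jaw": 1,"offset": [0,0,21],"rot": [0,0,-10]}])

```text
time_s: 17.18
eef_pos: [0.3733, 0.3333, 0.1828]
eef_rot: [0.0, 0.98, 0.201, -0.001]
wrist_force: [-0.4, -0.8, 0.3]
opening: 1.001
grasp_force: 0.0
```

Call:
apply_moves(moves=[{"jaw": 1,"offset": [0,0,21],"rot": [0,0,-10]},{"jaw": 1,"offset": [0,0,21],"rot": [0,0,-3]},{"jaw": 1,"offset": [0,0,0],"rot": [0,0,0]},{"jaw": 1,"offset": [0,0,0],"rot": [0,0,0]},{"jaw": 1,"offset": [0,0,0],"rot": [0,0,0]}])

```text
time_s: 17.8
eef_pos: [0.3748, 0.3327, 0.1434]
eef_rot: [-0.0, 0.952, 0.306, 0.001]
wrist_force: [0.0, -0.3, 0.0]
opening: 1.0
grasp_force: 0.0
```

Run:
```python
from h import *
p,W,K,M=camF(); cv2.imwrite("pics/r1.png",p[:,:,::-1]); T=pose(); print(np.round(T[:3],4))
for o in ctrl.outline_of("wrist","red_piece_center")[:2]:
    r=o["region"]; c=np.nanmedian(W[r],0); print(np.round(o["position"]),round(o["score"],2),r.sum(),np.round(c,3))
    topfit(W,K,M,DIM["red"],c[2],c[:2],None,rad=.045)
```

```text
[[ 8.126e-01  5.829e-01  1.400e-03  3.748e-01]
 [ 5.829e-01 -8.126e-01  8.000e-04  3.326e-01]
 [ 1.600e-03  2.000e-04 -1.000e+00  1.434e-01]]
[164. 114.] 0.97 7503 [ 0.068  0.095 -0.126]
topfit z -0.1255 xy,yaw,iou [0.0736 0.0914 1.9395 0.5841]
[282. 191.] 0.96 3171 [ 0.006  0.001 -0.131]
topfit z -0.1305 xy,yaw,iou [2.000e-03 5.000e-04 9.700e-03 9.552e-01]
```

View pics/r1.png

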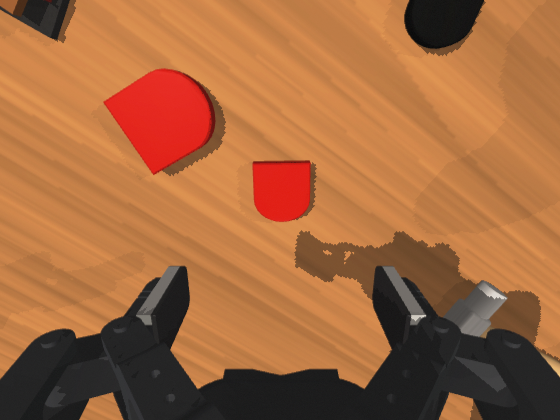

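The small red piece is at (282,191), straight edge up and aligned. The larger red look-alike is at (160,120), and the hammer head at (490,295) is clear.

Call:
apply_moves(moves=[{"jaw": 1,"offset": [2,-0.5,40],"rot": [0,0,-0.5]},{"jaw": 1,"offset": [0,0,50],"rot": [0,0,0]},{"jaw": 1,"offset": [0,0,37],"rot": [0,0,0]},{"jaw": 1,"offset": [0,0,15.5],"rot": [0,0,0]},{"jaw": 1,"offset": [0,0,0],"rot": [0,0,0]}])

```text
time_s: 18.52
eef_pos: [0.3754, 0.3338, -0.0002]
eef_rot: [0.0, 0.951, 0.31, -0.001]
wrist_force: [0.4, 0.6, 0.4]
opening: 1.0
grasp_force: 0.0
```

Call:
apply_moves(moves=[{"jaw": 1,"offset": [0,0,0],"rot": [0,0,0]},{"jaw": 1,"offset": [0,0,0],"rot": [0,0,0]},{"jaw": 0.4,"offset": [0,0,0],"rot": [0,0,0]},{"jaw": 0.4,"offset": [0,0,0],"rot": [0,0,0]},{"jaw": 0.4,"offset": [0,0,0],"rot": [0,0,0]}])

```text
time_s: 19.15
eef_pos: [0.376, 0.3342, 0.0009]
eef_rot: [-0.0, 0.951, 0.311, 0.0]
wrist_force: [-0.8, -0.8, 7.3]
opening: 0.567
grasp_force: 62.4
```

Call:
apply_moves(moves=[{"jaw": 0.4,"offset": [0,0,0],"rot": [0,0,0]},{"jaw": 0.4,"offset": [0,0,0],"rot": [0,0,0]},{"jaw": 0.4,"offset": [0,0,-40],"rot": [0,0,0]},{"jaw": 0.4,"offset": [0,0,-60],"rot": [0,0,0]},{"jaw": 0.4,"offset": [0,0,-60],"rot": [0,0,8.5]}])

```text
time_s: 19.77
eef_pos: [0.3751, 0.3336, 0.1614]
eef_rot: [0.0, 0.971, 0.238, -0.0]
wrist_force: [1.3, 1.2, -0.9]
opening: 0.57
grasp_force: 62.3
```

Call:
apply_moves(moves=[{"jaw": 0.4,"offset": [0,0,-60],"rot": [0,0,8.5]},{"jaw": 0.4,"offset": [0,0,-40],"rot": [0,0,8.5]},{"jaw": 0.4,"offset": [0,0,0],"rot": [0,0,8]},{"jaw": 0.4,"offset": [0,0,0],"rot": [0,0,0]},{"jaw": 0.4,"offset": [0,0,0],"rot": [0,0,0]}])

```text
time_s: 20.4
eef_pos: [0.375, 0.3336, 0.2591]
eef_rot: [0.0, 1.0, 0.025, -0.001]
wrist_force: [-0.5, 0.3, -0.4]
opening: 0.565
grasp_force: 62.4
```

Run:
```python
from h import *
print(ctrl.get_obs()["opening"],ctrl.get_obs()["grasp_force"]); go(.455,-.122,.26,.0455)
```

```text
0.5654880440081818 62.357611656188965
k0 turn tool z 0.2 deg | shift before turn [ 57.4 459.   -0.6] | after turn [ 59.1 458.8  -0.6]
k1 turn tool z -179.8 deg | shift before turn [ 57.4 459.   -0.6] | after turn [ -59.2 -458.8   -1.1]
q6 2.01 tilt [-1.5e-03 -8.0e-04 -1.0e+00] tcp [0.375  0.3336 0.2591]
```

Call:
apply_moves(moves=[{"jaw": 0.4,"offset": [0,57.5,0],"rot": [0,0,0]},{"jaw": 0.4,"offset": [0,57.5,0],"rot": [0,0,0]},{"jaw": 0.4,"offset": [0,57.5,0],"rot": [0,0,0]},{"jaw": 0.4,"offset": [11,57.5,0],"rot": [0,0,0]},{"jaw": 0.4,"offset": [12,57.5,0],"rot": [0,0,0]}])

```text
time_s: 21.02
eef_pos: [0.4116, 0.0461, 0.2595]
eef_rot: [-0.0, 1.0, 0.025, -0.0]
wrist_force: [1.5, 0.5, -0.6]
opening: 0.567
grasp_force: 62.4
```

Call:
apply_moves(moves=[{"jaw": 0.4,"offset": [12,57.5,0],"rot": [0,0,0]},{"jaw": 0.4,"offset": [12,57.5,0],"rot": [0,0,0]},{"jaw": 0.4,"offset": [12,56.5,0],"rot": [0,0,0]},{"jaw": 0.4,"offset": [0,0,0],"rot": [0,0,0]},{"jaw": 0.4,"offset": [0,0,0],"rot": [0,0,0]}])

```text
time_s: 21.65
eef_pos: [0.4553, -0.1214, 0.259]
eef_rot: [-0.001, 1.0, 0.024, -0.001]
wrist_force: [0.3, 0.3, -0.2]
opening: 0.563
grasp_force: 62.4
```

Call:
apply_moves(moves=[{"jaw": 0.4,"offset": [0,0,0],"rot": [0,0,0]},{"jaw": 0.4,"offset": [0,0,0],"rot": [0,0,0]},{"jaw": 0.4,"offset": [0,0,0],"rot": [0,0,0]},{"jaw": 0.4,"offset": [0,0,0],"rot": [0,0,0]},{"jaw": 0.4,"offset": [0,0,0],"rot": [0,0,0]}])

```text
time_s: 22.28
eef_pos: [0.456, -0.1217, 0.2601]
eef_rot: [0.0, 1.0, 0.023, 0.0]
wrist_force: [0.3, 0.7, -0.6]
opening: 0.564
grasp_force: 62.4
```

```bash
cat >> h.py <<'E'
def over(n,base,bz,bxy,pic):
    p,W,K,M=camF(); cv2.imwrite(f"pics/{pic}.png",p[:,:,::-1]); T=pose(); print(np.round(T[:3],4))
    d=np.array(bxy)-T[:2,3]; x0=np.array([d@T[:2,0],-(d@T[:2,1])]); print("expect",np.round(x0,4))
    f=topfit(W,K,M,DIM[base],bz-T[2,3],x0,0.); h=held(W,K,M,DIM[n])
    print("base world",np.round(T[:2,3]+f[0]*T[:2,0]-f[1]*T[:2,1],4)); return p,W,K,M
E
python3 - <<'E'
from h import *
over("red","dark",.1249,(.4998,-.1216),"r2")
E
```

```text
[[ 9.989e-01  4.680e-02  1.000e-04  4.560e-01]
 [ 4.680e-02 -9.989e-01 -0.000e+00 -1.218e-01]
 [ 1.000e-04  0.000e+00 -1.000e+00  2.600e-01]]
expect [ 0.0438 -0.0019]
topfit z -0.1352 xy,yaw,iou [ 0.0436 -0.0018  0.      0.9602]
held top z 0.0122 fit [ 7.000e-04  9.000e-04 -5.300e-03  9.579e-01]
base world [ 0.4996 -0.1215]
```

Call:
apply_moves(moves=[{"jaw": 0.4,"offset": [43.3,2.8,20],"rot": [0,0,0]},{"jaw": 0.4,"offset": [0,0,45],"rot": [0,0,0]},{"jaw": 0.4,"offset": [0,0,40],"rot": [0,0,0]},{"jaw": 0.4,"offset": [0,0,20],"rot": [0,0,0]},{"jaw": 0.4,"offset": [0,0,4],"rot": [0,0,0]}])

```text
time_s: 22.95
eef_pos: [0.4983, -0.1222, 0.1294]
eef_rot: [-0.001, 1.0, 0.023, -0.002]
wrist_force: [0.7, 0.3, -0.1]
opening: 0.566
grasp_force: 62.4
```

Call:
apply_moves(moves=[{"jaw": 0.4,"offset": [0,0,0],"rot": [0,0,0]},{"jaw": 0.4,"offset": [0,0,0],"rot": [0,0,0]},{"jaw": 0.4,"offset": [0,0,2],"rot": [0,0,0]},{"jaw": 0.4,"offset": [0,0,2],"rot": [0,0,0]},{"jaw": 0.4,"offset": [0,0,0],"rot": [0,0,0]}])

```text
time_s: 23.58
eef_pos: [0.4992, -0.1226, 0.1269]
eef_rot: [-0.0, 1.0, 0.023, -0.0]
wrist_force: [-0.4, -0.1, 0.0]
opening: 0.567
grasp_force: 62.4
```

Call:
apply_moves(moves=[{"jaw": 0.4,"offset": [0,0,0],"rot": [0,0,0]},{"jaw": 0.4,"offset": [0,0,0],"rot": [0,0,0]},{"jaw": 0.4,"offset": [0,0,0],"rot": [0,0,0]},{"jaw": 0.4,"offset": [0,0,0],"rot": [0,0,0]},{"jaw": 0.4,"offset": [0,0,0],"rot": [0,0,0]}])

```text
time_s: 24.2
eef_pos: [0.4993, -0.1226, 0.127]
eef_rot: [-0.0, 1.0, 0.023, -0.0]
wrist_force: [-0.1, 0.4, -0.2]
opening: 0.569
grasp_force: 62.4
```

Run:
```python
from h import *
go(.4993,-.1225,.1267,.0455); p,W,K,M=camF(); held(W,K,M,DIM["red"])
```

```text
k0 turn tool z 0.1 deg | shift before turn [-0.  -0.1  0.3] | after turn [-0.  -0.1  0.3]
k1 turn tool z -179.9 deg | shift before turn [-0.  -0.1  0.3] | after turn [0.  0.1 0.3]
q6 1.05 tilt [-0.  0. -1.] tcp [ 0.4993 -0.1226  0.127 ]
held top z 0.0120 fit [ 9.000e-04  8.000e-04 -6.300e-03  9.593e-01]
```

Call:
apply_moves(moves=[{"jaw": 0.4,"offset": [0,0,0.5],"rot": [0,0,0]},{"jaw": 0.4,"offset": [0,0,0],"rot": [0,0,0]},{"jaw": 0.65,"offset": [0,0,0],"rot": [0,0,0]},{"jaw": 0.8,"offset": [0,0,0],"rot": [0,0,0]},{"jaw": 1,"offset": [0,0,0],"rot": [0,0,0]}])

```text
time_s: 24.88
eef_pos: [0.4993, -0.1226, 0.1263]
eef_rot: [-0.0, 1.0, 0.023, -0.0]
wrist_force: [0.8, -0.3, -0.2]
opening: 0.982
grasp_force: 0.0
```

Call:
apply_moves(moves=[{"jaw": 1,"offset": [0,0,0],"rot": [0,0,0]},{"jaw": 1,"offset": [0,0,-25],"rot": [0,0,0]},{"jaw": 1,"offset": [0,0,-45],"rot": [0,0,0]},{"jaw": 1,"offset": [-30,0,-45],"rot": [0,0,0]},{"jaw": 1,"offset": [0,0,0],"rot": [0,0,0]}])

```text
time_s: 25.5
eef_pos: [0.4704, -0.1251, 0.2456]
eef_rot: [0.002, 1.0, 0.023, 0.003]
wrist_force: [0.6, -0.1, 1.1]
opening: 1.0
grasp_force: 0.0
```

Call:
apply_moves(moves=[{"jaw": 1,"offset": [0,0,0],"rot": [0,0,0]},{"jaw": 1,"offset": [0,0,0],"rot": [0,0,0]},{"jaw": 1,"offset": [0,0,0],"rot": [0,0,0]},{"jaw": 1,"offset": [0,0,0],"rot": [0,0,0]},{"jaw": 1,"offset": [0,0,0],"rot": [0,0,0]}])

```text
time_s: 26.12
eef_pos: [0.4693, -0.124, 0.2412]
eef_rot: [-0.0, 1.0, 0.023, -0.0]
wrist_force: [-0.1, 0.5, -0.9]
opening: 0.995
grasp_force: 0.0
```

Run:
```python
from h import *
p,W,K,M=camF(); cv2.imwrite("pics/r4.png",p[:,:,::-1]); T=pose(); print(np.round(T[:3,3],4))
f=topfit(W,K,M,DIM["red"],.139-T[2,3],(.03,0)); print("world",T[:2,3]+f[0]*T[:2,0]-f[1]*T[:2,1])
go(.563,.318,.24,.311)
```

```text
[ 0.4694 -0.124   0.2413]
topfit z -0.1022 xy,yaw,iou [ 2.980e-02  8.000e-04 -8.500e-03  9.538e-01]
world [ 0.49911961 -0.12183918]
k0 turn tool z -15.1 deg | shift before turn [ 114.2 -437.1    1.3] | after turn [ 224.4 -392.1    1.3]
k1 turn tool z 164.9 deg | shift before turn [ 114.2 -437.1    1.3] | after turn [-224.4  392.1    1.3]
q6 1.02 tilt [-4.e-04  2.e-04 -1.e+00] tcp [ 0.4694 -0.124   0.2413]
```

View pics/r4.png

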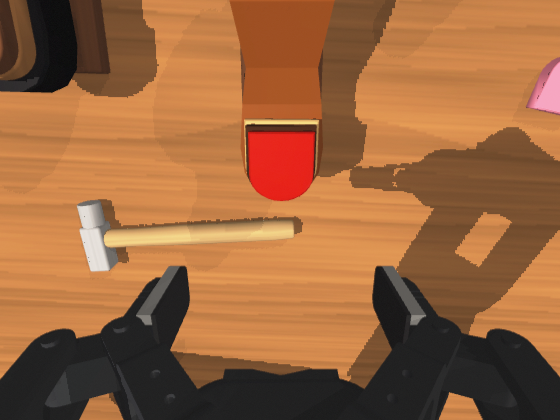

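The stack is nested: red at (247–315, 131–200), with even rims of dark and pale around it. Black piece next.

Call:
apply_moves(moves=[{"jaw": 1,"offset": [14,-54.5,0],"rot": [0,0,0]},{"jaw": 1,"offset": [14,-54.5,0],"rot": [0,0,0]},{"jaw": 1,"offset": [14,-54.5,0],"rot": [0,0,0]},{"jaw": 1,"offset": [14,-54.5,0],"rot": [0,0,0]},{"jaw": 1,"offset": [14,-54.5,0],"rot": [0,0,0]}])

```text
time_s: 26.8
eef_pos: [0.5268, 0.1533, 0.2417]
eef_rot: [0.0, 1.0, 0.023, 0.0]
wrist_force: [0.5, 0.2, 0.0]
opening: 1.003
grasp_force: 0.0
```

Call:
apply_moves(moves=[{"jaw": 1,"offset": [14,-54.5,0],"rot": [0,0,0]},{"jaw": 1,"offset": [15,-55,0],"rot": [0,0,0]},{"jaw": 1,"offset": [15,-55,0],"rot": [0,0,0]},{"jaw": 1,"offset": [0,0,50],"rot": [0,0,-7.5]},{"jaw": 1,"offset": [0,0,50],"rot": [0,0,-7.5]}])

```text
time_s: 27.42
eef_pos: [0.5631, 0.3191, 0.1406]
eef_rot: [-0.0, 0.988, 0.157, 0.001]
wrist_force: [0.4, -0.1, -0.0]
opening: 0.999
grasp_force: 0.0
```

Call:
apply_moves(moves=[{"jaw": 1,"offset": [0,0,0],"rot": [0,0,0]},{"jaw": 1,"offset": [0,0,0],"rot": [0,0,0]},{"jaw": 1,"offset": [0,0,0],"rot": [0,0,0]},{"jaw": 1,"offset": [0,0,0],"rot": [0,0,0]},{"jaw": 1,"offset": [0,0,0],"rot": [0,0,0]}])

```text
time_s: 28.05
eef_pos: [0.5633, 0.3179, 0.1426]
eef_rot: [-0.0, 0.988, 0.153, 0.001]
wrist_force: [1.2, -0.6, 1.3]
opening: 1.001
grasp_force: 0.0
```

Run:
```python
from h import *
p,W,K,M=camF(); cv2.imwrite("pics/k1.png",p[:,:,::-1]); T=pose(); print(np.round(T[:3],4))
for o in ctrl.outline_of("wrist","black_piece_center")[:2]:
    r=o["region"]; c=np.nanmedian(W[r],0); print(np.round(o["position"]),round(o["score"],2),r.sum(),np.round(c,3))
    topfit(W,K,M,DIM["black"],c[2],c[:2],None,rad=.045)
```

```text
[[ 9.529e-01  3.033e-01  1.100e-03  5.632e-01]
 [ 3.032e-01 -9.529e-01  4.000e-04  3.178e-01]
 [ 1.200e-03 -0.000e+00 -1.000e+00  1.423e-01]]
[282. 188.] 0.96 3153 [ 0.006  0.001 -0.13 ]
topfit z -0.1298 xy,yaw,iou [2.100e-03 7.000e-04 1.000e-03 9.648e-01]
```

View pics/k1.png

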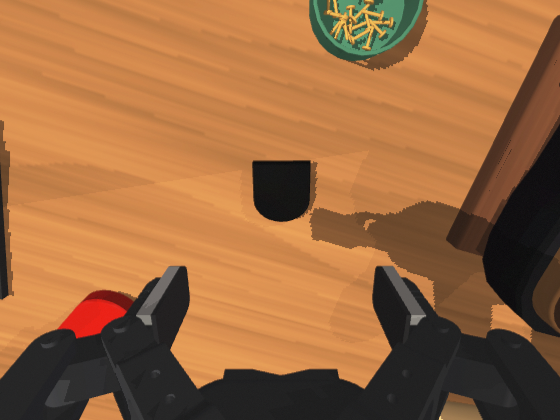

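The black piece is at (282,190), straight edge up and aligned. The tin at (368,25) and the black shoe at the right edge are clear.

Call:
apply_moves(moves=[{"jaw": 1,"offset": [2,-0.7,40],"rot": [0,0,0]},{"jaw": 1,"offset": [0,0,50],"rot": [0,0,0]},{"jaw": 1,"offset": [0,0,37],"rot": [0,0,0]},{"jaw": 1,"offset": [0,0,15],"rot": [0,0,0]},{"jaw": 1,"offset": [0,0,0],"rot": [0,0,0]}])

```text
time_s: 28.78
eef_pos: [0.5641, 0.3189, -0.0011]
eef_rot: [0.0, 0.988, 0.154, -0.001]
wrist_force: [-0.4, 0.2, 0.2]
opening: 0.997
grasp_force: 0.0
```

Call:
apply_moves(moves=[{"jaw": 1,"offset": [0,0,0],"rot": [0,0,0]},{"jaw": 1,"offset": [0,0,0],"rot": [0,0,0]},{"jaw": 0.4,"offset": [0,0,0],"rot": [0,0,0]},{"jaw": 0.4,"offset": [0,0,0],"rot": [0,0,0]},{"jaw": 0.4,"offset": [0,0,0],"rot": [0,0,0]}])

```text
time_s: 29.4
eef_pos: [0.5652, 0.3193, 0.0004]
eef_rot: [-0.0, 0.988, 0.154, 0.001]
wrist_force: [-1.6, -0.7, 6.9]
opening: 0.566
grasp_force: 63.4
```

Call:
apply_moves(moves=[{"jaw": 0.4,"offset": [0,0,0],"rot": [0,0,0]},{"jaw": 0.4,"offset": [0,0,0],"rot": [0,0,0]},{"jaw": 0.4,"offset": [0,0,-50],"rot": [0,0,0]},{"jaw": 0.4,"offset": [0,0,-60],"rot": [0,0,0]},{"jaw": 0.4,"offset": [0,0,-60],"rot": [0,0,0]}])

```text
time_s: 30.02
eef_pos: [0.5639, 0.3188, 0.1705]
eef_rot: [0.0, 0.988, 0.154, -0.001]
wrist_force: [0.7, 0.7, -1.4]
opening: 0.566
grasp_force: 62.6
```

Call:
apply_moves(moves=[{"jaw": 0.4,"offset": [0,0,-60],"rot": [0,0,8]},{"jaw": 0.4,"offset": [0,0,-55],"rot": [0,0,8]},{"jaw": 0.4,"offset": [0,0,0],"rot": [0,0,0]},{"jaw": 0.4,"offset": [0,0,0],"rot": [0,0,0]},{"jaw": 0.4,"offset": [0,0,0],"rot": [0,0,0]}])

```text
time_s: 30.65
eef_pos: [0.5635, 0.3187, 0.2819]
eef_rot: [0.001, 1.0, 0.015, -0.002]
wrist_force: [-0.5, 0.3, -0.2]
opening: 0.567
grasp_force: 62.6
```

Run:
```python
from h import *
print(ctrl.get_obs()["opening"],ctrl.get_obs()["grasp_force"]); go(.535,.111,.285,.032)
```

```text
0.5668167216248696 62.643996477127075
k0 turn tool z -0.1 deg | shift before turn [-34.7 206.8  -2.7] | after turn [-35.1 206.7  -2.7]
k1 turn tool z 179.9 deg | shift before turn [-34.7 206.8  -2.7] | after turn [  35.1 -206.7   -3.5]
q6 1.87 tilt [-0.004  -0.0013 -1.    ] tcp [0.5635 0.3187 0.2819]
```

Call:
apply_moves(moves=[{"jaw": 0.4,"offset": [-35,46.5,0],"rot": [0,0,0]},{"jaw": 0.4,"offset": [0,55,0],"rot": [0,0,0]},{"jaw": 0.4,"offset": [0,55,0],"rot": [0,0,0]},{"jaw": 0.4,"offset": [0,50,0],"rot": [0,0,0]},{"jaw": 0.4,"offset": [0,0,0],"rot": [0,0,0]}])

```text
time_s: 31.28
eef_pos: [0.5351, 0.1085, 0.2828]
eef_rot: [0.0, 1.0, 0.012, -0.001]
wrist_force: [-0.2, -0.1, 0.2]
opening: 0.566
grasp_force: 62.6
```

Call:
apply_moves(moves=[{"jaw": 0.4,"offset": [0,0,0],"rot": [0,0,0]},{"jaw": 0.4,"offset": [0,0,0],"rot": [0,0,0]},{"jaw": 0.4,"offset": [0,0,0],"rot": [0,0,0]},{"jaw": 0.4,"offset": [0,0,0],"rot": [0,0,0]},{"jaw": 0.4,"offset": [0,0,0],"rot": [0,0,0]}])

```text
time_s: 31.9
eef_pos: [0.5355, 0.112, 0.2845]
eef_rot: [0.0, 1.0, 0.015, 0.0]
wrist_force: [1.2, -0.4, -0.9]
opening: 0.566
grasp_force: 62.6
```

Run:
```python
from h import *
over("black","heel",.125,(.5827,.112),"k2")
```

```text
[[ 0.9996  0.0297  0.      0.5356]
 [ 0.0297 -0.9996 -0.      0.1119]
 [ 0.      0.     -1.      0.2845]]
expect [ 0.0471 -0.0013]
topfit z -0.1596 xy,yaw,iou [ 0.0498 -0.0014 -0.0012  0.9613]
held top z 0.0127 fit [ 1.000e-03  8.000e-04 -9.700e-03  9.589e-01]
base world [0.5854 0.112 ]
```

View pics/k2.png

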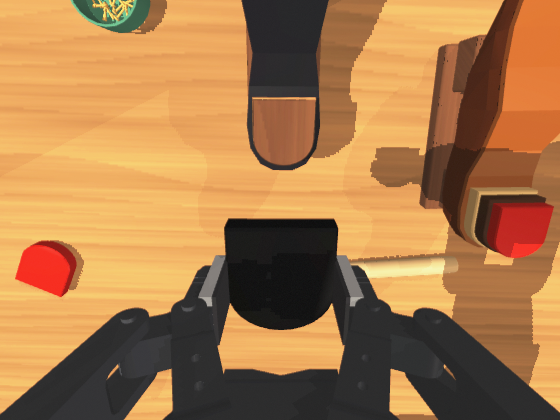

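The heel top is at (250–316, 97–166), square to the tool, and the black piece is held with its straight edge forward. The brown stack is intact at (515,225).

Call:
apply_moves(moves=[{"jaw": 0.4,"offset": [48.8,2.2,25],"rot": [0,0,0]},{"jaw": 0.4,"offset": [0,0,50],"rot": [0,0,0]},{"jaw": 0.4,"offset": [0,0,50],"rot": [0,0,0]},{"jaw": 0.4,"offset": [0,0,22],"rot": [0,0,0]},{"jaw": 0.4,"offset": [0,0,6],"rot": [0,0,0]}])

```text
time_s: 32.58
eef_pos: [0.5832, 0.1109, 0.1295]
eef_rot: [-0.0, 1.0, 0.015, -0.002]
wrist_force: [-0.3, 0.1, -0.8]
opening: 0.567
grasp_force: 62.6
```

Call:
apply_moves(moves=[{"jaw": 0.4,"offset": [0,0,0],"rot": [0,0,0]},{"jaw": 0.4,"offset": [0,0,0],"rot": [0,0,0]},{"jaw": 0.4,"offset": [0,0,3],"rot": [0,0,0]},{"jaw": 0.4,"offset": [0,0,2],"rot": [0,0,0]},{"jaw": 0.4,"offset": [0,0,0],"rot": [0,0,0]}])

```text
time_s: 33.2
eef_pos: [0.5844, 0.1109, 0.1265]
eef_rot: [-0.0, 1.0, 0.015, -0.0]
wrist_force: [0.7, -0.2, -1.1]
opening: 0.566
grasp_force: 62.7
```

Call:
apply_moves(moves=[{"jaw": 0.4,"offset": [0,0,0],"rot": [0,0,0]},{"jaw": 0.4,"offset": [0,0,0],"rot": [0,0,0]},{"jaw": 0.4,"offset": [0,0,0],"rot": [0,0,0]},{"jaw": 0.4,"offset": [0,0,0],"rot": [0,0,0]},{"jaw": 0.4,"offset": [0,0,0],"rot": [0,0,0]}])

```text
time_s: 33.83
eef_pos: [0.5844, 0.1109, 0.1265]
eef_rot: [0.0, 1.0, 0.015, -0.0]
wrist_force: [0.0, -0.4, 0.4]
opening: 0.567
grasp_force: 62.7
```

Run:
```python
from h import *
go(.5844,.1113,.1262,.0297)
```

```text
k0 turn tool z -0.0 deg | shift before turn [ 0.  -0.4  0.3] | after turn [ 0.  -0.4  0.3]
k1 turn tool z 180.0 deg | shift before turn [ 0.  -0.4  0.3] | after turn [-0.   0.4  0.3]
q6 1.53 tilt [-1.e-04 -0.e+00 -1.e+00] tcp [0.5844 0.1109 0.1265]
```

Call:
apply_moves(moves=[{"jaw": 0.4,"offset": [0,0,0.5],"rot": [0,0,0]},{"jaw": 0.4,"offset": [0,0,0],"rot": [0,0,0]},{"jaw": 0.65,"offset": [0,0,0],"rot": [0,0,0]},{"jaw": 0.8,"offset": [0,0,0],"rot": [0,0,0]},{"jaw": 1,"offset": [0,0,0],"rot": [0,0,0]}])

```text
time_s: 34.45
eef_pos: [0.5844, 0.1109, 0.1258]
eef_rot: [-0.0, 1.0, 0.015, -0.0]
wrist_force: [0.1, 0.1, -0.1]
opening: 0.983
grasp_force: 0.0
```

Call:
apply_moves(moves=[{"jaw": 1,"offset": [0,0,0],"rot": [0,0,0]},{"jaw": 1,"offset": [0,0,-25],"rot": [0,0,0]},{"jaw": 1,"offset": [0,0,-45],"rot": [0,0,0]},{"jaw": 1,"offset": [-50,0,-30],"rot": [0,0,0]},{"jaw": 1,"offset": [-20,0,-45],"rot": [0,0,0]}])

```text
time_s: 35.08
eef_pos: [0.5115, 0.1089, 0.2703]
eef_rot: [-0.0, 1.0, 0.015, -0.002]
wrist_force: [1.9, 0.1, 0.4]
opening: 1.002
grasp_force: 0.0
```

Call:
apply_moves(moves=[{"jaw": 1,"offset": [0,0,0],"rot": [0,0,0]},{"jaw": 1,"offset": [0,0,0],"rot": [0,0,0]},{"jaw": 1,"offset": [0,0,0],"rot": [0,0,0]},{"jaw": 1,"offset": [0,0,0],"rot": [0,0,0]},{"jaw": 1,"offset": [0,0,0],"rot": [0,0,0]}])

```text
time_s: 35.7
eef_pos: [0.5144, 0.1088, 0.2702]
eef_rot: [-0.0, 1.0, 0.015, -0.001]
wrist_force: [-0.1, -0.3, 0.7]
opening: 1.003
grasp_force: 0.0
```

Run:
```python
from h import *
p,W,K,M=camF(); cv2.imwrite("pics/k4.png",p[:,:,::-1]); T=pose(); print(np.round(T[:3,3],4))
f=topfit(W,K,M,DIM["black"],.139-T[2,3],(.07,0)); print("world",T[:2,3]+f[0]*T[:2,0]-f[1]*T[:2,1])
```

```text
[0.5144 0.1088 0.2704]
topfit z -0.1312 xy,yaw,iou [ 0.0701  0.001  -0.0059  0.9565]
world [0.5843974 0.1117823]
```

View pics/k4.png

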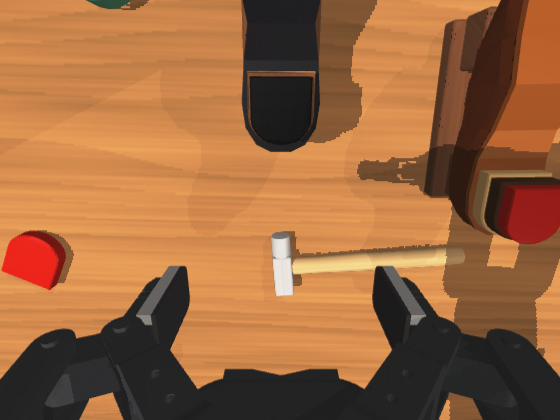

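The black piece sits at (250–316, 72–145), flat and centred on the heel with an even rim. The brown stack is intact at (515,210), and nothing else has moved.

```bash
python3 -c "
from bench import ctrl
print(ctrl.hand_in())"
```

```text
the job is handed in; nothing more can be done
None
```

The job is handed in at about 36 s of the 128 s allowed: pale, dark and red are stacked on the brown shoe and the black piece is on the black shoe's heel, each measured flat, square and centred to about 1–2 mm; the hammer, jar and tin were never touched.

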